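Empty a latched bench mould

ROBOT

A 6-joint arm with a two-finger parallel gripper is mounted at the origin on the work surface; the furniture and walls round the work are solid. World frame = base frame: x ahead of the robot, y to its left, z up, the work surface at z = 0. Lengths are in m, angles in rad, forces in N, time in s.
With the tool pointing down it reaches from about 0.25 to 0.775 m from the base axis. Payload 4 kg.
Tool frame: the origin (TCP) lies between the finger pads; the fingertips stand manip.tip_reach ahead of it and the grasp point (between the pads) lies 8 mm behind it (manip.tip_reach is the distance from the TCP to the fingertips, in m); z points along the fingers, y is the line along which they close (so a half turn about z gives the same grasp; the last joint's range is limited). The gripper opens to 94 mm and grips with 3 to 60 N. Pads are 16 mm wide; open, the fingers measure 119 mm over their backs; the gripper's body (75 mm by 177 mm) begins 78 mm behind the grasp point.
Start: joints at [1.046, 0.087, 1.371, -0, 1.684, -0.103], TCP at [0.225, 0.502, 0.217] pointing down, gripper open.
Joint ranges: [-3.1, 3.1], [-0.76, 2.03], [0.27, 2.55], [-1.08, 4.22], [0.17, 2.65], [-2.57, 2.57]. Speed limits (rad/s): [2.79, 2.79, 3.14, 3.14, 3.14, 3.14].

INTERFACE

Orientations are given as a 3x3 rotation matrix whose columns are the frame's x, y, z axes.
In Python, from plant import manip, cams, order gives the robot as it stands.
- The arm moves only by the tool jog_arm, never from a script. Its argument "targets" is a list of rows, each a list of 2 entries, a list of its own where there are three numbers: the shift along the world's x, y, z in m, then the turn, a rotation vector about the world's x, y, z in rad. A call has 1 to 20 rows; each row shifts and turns the commanded pose from where the row before left it; what a row does not reach is not made up. A row lasts 1/12 s, in which the tool goes at most 41.7 mm and 7.16 degrees, less where a joint would pass 70% of its speed; a pose out of reach is approached as far as the arm can. A call is refused whole if a number of a shift passes 0.0417 or a number of a turn 0.125, either way. A call with a gripper value outside its range is refused whole. "claw" is the gripper's target within -1 to 1 (shut at 1, half-way at 0, fully open at -1), set as the call begins (left out, the last holds). The fingers move at their own pace and stop on an object; "squeeze" is the grip in N (left out, the last holds). Time passes only in rows, so rows that do not move let the fingers close. It gives the time, the measured TCP pose, the force, the opening and the grip force at its end, in the units of the state.
- manip.read_state(): the state, without advancing time (a new reading comes with each control period).
- cams.grab_frame(name): name is "scene" or "top" or "wrist"; returns (picture, depth): 400x640x3 uint8, blue, green, red; 400x640 float32, m along the optical axis (not along the pixel's ray), 0 where there is no reading.
- cams.calibration(name): a dict with "fx", "fy", "cx", "cy" (pixels), "extrinsics" (4x4, takes a point from camera to world coordinates); the wrist camera has in their place "mount" (4x4, takes a point from camera to tool coordinates, whose origin is the TCP and whose axes are the flange's). Camera axes: x right, y down, z forward; pixel columns grow to the right and rows downward; lengths in m; the calibration is good to about 2 mm. A picture is of the moment at which its call begins: read the wrist's pose just before it. calibration takes no time and is no camera call.
- order.job_done(): hands the job in; it is judged then, once.
The state is a dict: "time": time; "qpos": joint angles; "qd": joint speeds; "joint_efforts": joint torques, N m; "position": TCP position; "orientation": TCP orientation; "force": force on the tool from outside, world axes, zero at the start; "ft_torque": the same for the moment, N m; "width": finger opening in m; "grasp_force": force on a finger pad.
Only numpy, scipy, OpenCV 4.12 (cv2) and the standard library are available. Lean on these libraries where they do the work, as an engineer would, in place of code of your own. Each camera call takes 0.05 s, during which the arm holds its last target. There are 200 camera calls.

TASK

The castings in the bench mould have set. Push the thin rod of the red-handled release pin through the small yellow-ringed hole in the mould's front to trip the hidden latch, draw the mould drawer right out by its handle, lift every casting out of its cavity and lay it flat in the blue tray, not on top of another. Then push the empty drawer fully home until the latch holds it, and leave the pin lying on the black rubber mat; leave the tape measure where it stands.

Things in the scene. Friction and masses are not known exactly. Their poses are not given: they have to be found in the camera images.
- mould: green bench mould housing, fixed, 175 mm deep (x), 295 mm wide (y -125 to +170), 66 mm tall. Origin on the table in the plane of its front face, at the middle of the drawer's width; x points into the mould (away from the robot at yaw 0), y left, z up. The drawer fills the front from y = -107 to +107; the release hole is at y = +140
- release_hole (a point): centre of the mouth of the round release hole, 14 mm wide, ringed in yellow, in the mould's front face, 34 mm above the table. It runs in along the mould's x; behind the 6 mm front plate it is free up to a hidden latch arm 60 mm behind the front face. Pushing the arm 6 mm further in (it stops after about 10 mm; spring of 2 to 7 N) frees the drawer; it springs back when the rod leaves
- drawer (a joint): how far the mould drawer is out, m: 0 latched home, -0.004 pressed right in; springs out to 0.030 when the latch is tripped; 0.150 fully out. Slides along the mould's -x with 1 to 3 N of drag; pushing it home from 0.030 takes 5 to 10 N, and 1 to 3 mm past 0 the latch snaps in and holds it; otherwise it springs out again
- drawer_handle (a point): middle of the drawer's steel bar handle: a level bar 11 mm thick and 100 mm long along the mould's y, 35 mm in front of the aluminium drawer front, 36 mm above the table (47 mm in front of the mould's front face when home); axes as the mould's. It can be pinched from above, fingers closing along x (29 mm free behind the bar)
- cavity_1 (a point): centre of the floor of mould cavity 1 in the drawer (moves with it), 20 mm above the table; an open recess 128 mm long (x), 46 mm wide (y), 14 mm deep in a flat steel die, upper face 34 mm above the table; cavities 1, 2, 3 lie at y = -68, 0, +68 mm from the drawer's middle. Axes as the mould's
- cavity_2 (a point): centre of the floor of mould cavity 2 in the drawer (moves with it), 20 mm above the table; an open recess 128 mm long (x), 46 mm wide (y), 14 mm deep in a flat steel die, upper face 34 mm above the table; cavities 1, 2, 3 lie at y = -68, 0, +68 mm from the drawer's middle. Axes as the mould's
- cavity_3 (a point): centre of the floor of mould cavity 3 in the drawer (moves with it), 20 mm above the table; an open recess 128 mm long (x), 46 mm wide (y), 14 mm deep in a flat steel die, upper face 34 mm above the table; cavities 1, 2, 3 lie at y = -68, 0, +68 mm from the drawer's middle. Axes as the mould's
- casting_1: bright aluminium casting, a block 124 mm long (its y), 42 mm wide (its x), 38 mm tall with sloping ends and a small cross hole, 0.32 kg. Origin at the centre of its underside. It starts lying in a cavity of the closed drawer, long axis along the mould's x, 24 mm of it standing above the die face. May be absent
- casting_2: bright aluminium casting, a block 124 mm long (its y), 42 mm wide (its x), 38 mm tall with sloping ends and a small cross hole, 0.32 kg. Origin at the centre of its underside. It starts lying in a cavity of the closed drawer, long axis along the mould's x, 24 mm of it standing above the die face. May be absent
- casting_3: bright aluminium casting, a block 124 mm long (its y), 42 mm wide (its x), 38 mm tall with sloping ends and a small cross hole, 0.32 kg. Origin at the centre of its underside. It starts lying in a cavity of the closed drawer, long axis along the mould's x, 24 mm of it standing above the die face. May be absent
- tray: blue open sheet tray, fixed, 250 mm long (x), 170 mm wide (y), 26 mm tall, walls and floor 4 mm thick. Origin under its centre, on the table; the castings are laid on its floor
- mat: black rubber mat, fixed, 250 mm long (x), 120 mm wide (y), 4 mm thick. Origin under its centre, on the table. The release pin starts on it and is left on it
- pin: release pin lying flat, 190 mm long, 0.1 kg: a red square handle 80 mm long and 16 mm thick, and a steel rod 7 mm in diameter and 110 mm long. Origin at the middle of the handle's underside; x points along the pin to the rod's tip (at x = 150 mm), z up; the rod's axis is 8 mm above the underside. Balance point 16 mm in front of the origin
- pin_tip (a point): tip of the pin's rod, on its axis
- latch (a joint): turn of the hidden latch, rad: 0 at rest, catching the drawer; above 0.2 the drawer is let go; stops at 0.4
- tape_measure: orange tape measure standing upright, 64 mm tall, 90 mm long, origin at the centre of its underside; bystander, leave it alone

How it is judged:
By the outcome, as a careful person would: the job done as asked, in the order asked, and still so for the second after the job is handed in, with the robot touching nothing.
Of casting_1, casting_2, casting_3 only 2 to 3 are there at a start; the rules pass over those that are not, and their reading is None.
At some moment in a run one of pin may be knocked a few centimetres aside while the robot is not near it.
Once in a run the grip may slacken for a moment while it holds something.
It also fails if it takes over 192 s, if anything falls off the work surface, if the arm or the gripper's body presses on something with over 40 N, if the wrist force passes 120 N, or if a joint passes its speed limit or range.

## Working session

There is one attempt and no reset: what is moved stays moved. The work goes in short steps, Python scripts to look and compute and a tool call to move; the robot and the scene stay as the last step left them, time stands still between calls to the robot, and variables do not carry over. Pictures are saved under pics/ and viewed, at most 14 in all, crops included, and the job is handed in when it is done.

Besides the shell and the picture viewer there is one more tool, called after "Call:" as a command line: name --argument value ..., lists and objects as JSON in quotes. jog_arm: Moves the arm, as the interface text tells. Its arguments: {"type":"object","properties":{"targets":{"type":"array"},"claw":{"type":"number"},"squeeze":{"type":"number"}},"required":["targets"]}

```bash
ls; mkdir -p pics; cat > h.py <<'E'
import numpy as np, cv2
from plant import manip, cams, order
def grab(n):
    s=manip.read_state(); c=cams.calibration(n); im,d=cams.grab_frame(n)
    if n=="wrist":
        T=np.eye(4); T[:3,:3]=np.array(s["orientation"]); T[:3,3]=s["position"]; E=T@np.array(c["mount"])
    else: E=np.array(c["extrinsics"])
    return im,d,c,E
def cloud(d,c,E):
    v,u=np.mgrid[:d.shape[0],:d.shape[1]]
    P=np.stack([(u-c["cx"])/c["fx"]*d,(v-c["cy"])/c["fy"]*d,d],-1)
    W=P@E[:3,:3].T+E[:3,3]; W[d<=0]=np.nan
    return W
def ray(u,v,c,E,z):
    r=E[:3,:3]@np.array([(u-c["cx"])/c["fx"],(v-c["cy"])/c["fy"],1]); return E[:3,3]+r*(z-E[2,3])/r[2]
def st():
    s=manip.read_state(); print(round(s["time"],2),np.round(s["position"],4),np.round(s["force"],1),round(s["width"],4),round(s["grasp_force"],1)); return s
E
python3 - <<'E'
from h import *
s=st(); print(manip.tip_reach, np.round(s["orientation"],3))
for n in ["top","scene"]:
    im,d,c,E=grab(n); cv2.imwrite(f"pics/{n}0.png",im); np.savez(f"{n}0.npz",im=im,d=d,E=E,k=[c[k] for k in("fx","fy","cx","cy")])
    print(n,np.round(E,3).tolist(),c["fx"],c["cx"],c["cy"])
print(np.round(cams.calibration("wrist")["mount"],3))
E
```

```text
pics
0.0 [0.2249 0.5013 0.2153] [ 0.5  0.4 -1.3] 0.0941 0.0
0.011 [[-0.912  0.409 -0.001]
 [ 0.409  0.912 -0.002]
 [ 0.    -0.002 -1.   ]]
top [[0.027, -0.996, 0.084, 0.497], [-1.0, -0.027, -0.006, -0.055], [0.008, -0.084, -0.996, 1.193], [0.0, 0.0, 0.0, 1.0]] 470.9942581249344 323.8572477973864 203.1429479660846
scene [[0.871, -0.2, 0.449, 0.089], [-0.491, -0.377, 0.785, -0.882], [0.013, -0.904, -0.426, 0.507], [0.0, 0.0, 0.0, 1.0]] 425.50502811134413 314.3934621426611 204.70904308601465
[[-0.    -0.97  -0.245  0.071]
 [ 1.    -0.     0.    -0.001]
 [-0.    -0.245  0.97  -0.169]
 [ 0.     0.     0.     1.   ]]
```

View pics/top0.png

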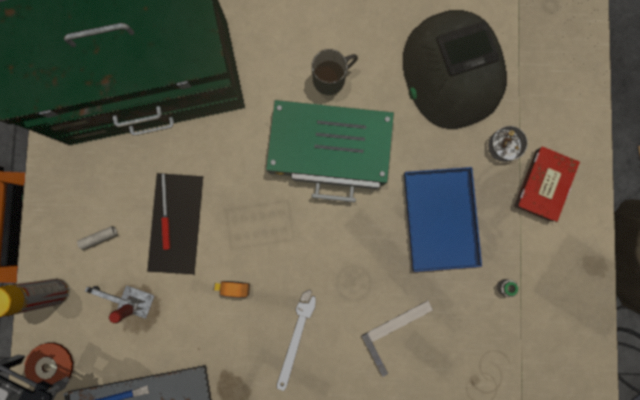

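View pics/scene0.png

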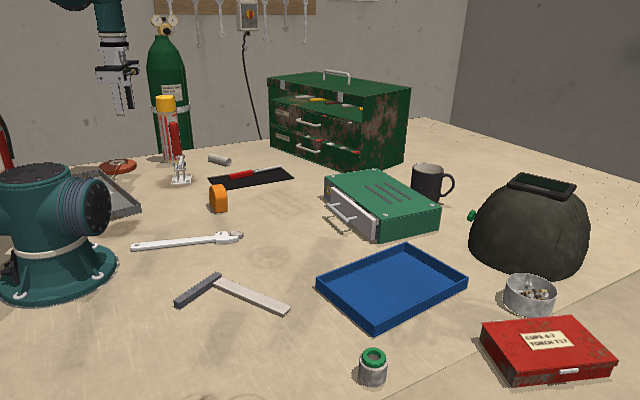

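The top view shows the mould at about (331,145), its handle at (333,195), the tray at (443,220), the mat at (175,222), the pin with its handle at (166,233) and rod tip at (163,175), and the tape at (232,289). The scene view shows the drawer closed.

```bash
cat > m.py <<'E'
from h import *
def rect(im,c,E,mask,z,name):
    n,l,stt,_=cv2.connectedComponentsWithStats(mask.astype(np.uint8))
    if n<2: print(name,"none"); return
    i=1+np.argmax(stt[1:,4]); v,u=np.nonzero(l==i)
    P=np.array([ray(a,b,c,E,z)[:2] for a,b in zip(u,v)])
    (x,y),(w,h),a=cv2.minAreaRect((P*1000).astype(np.float32)); print(name,len(u),np.round([x,y,w,h,a],1), np.round(cv2.boxPoints(((x,y),(w,h),a)),0).tolist())
    return P
if __name__=="__main__":
    for n in ["top","scene"]:
        print(n)
        f=np.load(f"{n}0.npz"); im=f["im"];d=f["d"];E=f["E"];c=dict(zip(("fx","fy","cx","cy"),f["k"]))
        W=cloud(d,c,E); hsv=cv2.cvtColor(im,cv2.COLOR_BGR2HSV); H,S,V=[hsv[...,i].astype(int) for i in range(3)]
        X,Y,Z=W[...,0],W[...,1],W[...,2]
        reg=(X>0.15)&(X<0.85)&(abs(Y)<0.5)
        g=reg&(H>55)&(H<95)&(S>80)&(Y<0.25)&(Y>-.25)
        print("ztop",np.nanmedian(Z[g]))
        rect(im,c,E,g&(Z>0.058)&(Z<.08),0.066,"mould")
        rect(im,c,E,reg&(H>100)&(H<125)&(S>120),0.026,"tray")
        rect(im,c,E,reg&(V<60)&(S<90)&(Y>0.15)&(Z<.03),0.004,"mat")
        P=rect(im,c,E,reg&((H<8)|(H>172))&(S>140)&(V>60)&(Y>0.2)&(X>0.3),0.020,"pinhandle")
        rect(im,c,E,reg&(H>8)&(H<22)&(S>170)&(Y>0)&(X<0.45),0.064,"tape")
        yl=reg&(H>22)&(H<35)&(S>120)&(Y>-.2)&(Y<0.25)&(X>.4); vv,uu=np.nonzero(yl)
        print("yellow",len(uu)); 
        for a,b in list(zip(uu,vv))[:12]: print(a,b,np.round(W[b,a],3))
E
python3 m.py
```

```text
top
ztop 0.06677741104821555
mould 7384 [744.5 -72.5 289.2 170.8  85.6] [[648.0, -210.0], [819.0, -223.0], [841.0, 65.0], [670.0, 78.0]]
tray 6017 [ 563.  -353.5  240.   158.8    5.9] [[435.0, -287.0], [452.0, -445.0], [691.0, -420.0], [674.0, -262.0]]
mat 3850 [536.8 311.6 114.1 243.2  87.6] [[413.0, 260.0], [656.0, 250.0], [661.0, 364.0], [418.0, 374.0]]
pinhandle 253 [511.  330.   79.7  19.8   3.2] [[471.0, 338.0], [472.0, 318.0], [551.0, 322.0], [550.0, 342.0]]
tape 340 [382.3 148.4  66.   31.2  86.8] [[365.0, 116.0], [396.0, 115.0], [400.0, 180.0], [369.0, 182.0]]
yellow 0
scene
ztop 0.06708998686066076
mould 2916 [742.1 -78.1 308.2 183.4  85.6] [[639.0, -225.0], [822.0, -239.0], [845.0, 68.0], [663.0, 83.0]]
tray 8037 [ 557.2 -368.   267.1  187.6    5.8] [[415.0, -288.0], [434.0, -475.0], [700.0, -448.0], [681.0, -261.0]]
mat 835 [536.3 309.7 120.7 248.2  87. ] [[409.0, 256.0], [657.0, 243.0], [663.0, 363.0], [416.0, 377.0]]
pinhandle 296 [421.7 838.3 475.   37.7  78.7] [[357.0, 609.0], [394.0, 602.0], [487.0, 1067.0], [450.0, 1075.0]]
tape 435 [361.9  85.4 175.4  42.4  73.2] [[316.0, 8.0], [357.0, -5.0], [408.0, 163.0], [367.0, 175.0]]
yellow 1
348 167 [0.83  0.195 0.029]
```

Call:
jog_arm --targets '[[[0.028,-0.018,0.003],[0,0,0.04]],[[0.028,-0.018,0.003],[0,0,0.04]],[[0.028,-0.018,0.003],[0,0,0.04]],[[0.028,-0.018,0.003],[0,0,0.04]],[[0.028,-0.018,0.003],[0,0,0.04]],[[0.028,-0.018,0.003],[0,0,0.04]],[[0.028,-0.018,0.003],[0,0,0.04]],[[0.028,-0.018,0.003],[0,0,0.04]],[[0.028,-0.018,0.003],[0,0,0.04]],[[0.028,-0.018,0.003],[0,0,0.04]],[[0,0,0],[0,0,0.02]],[[0,0,0],[0,0,0]],[[0,0,0],[0,0,0]]]'

```text
time: 1.18
position: [0.5047, 0.3219, 0.2458]
orientation: [[-1.0, 0.003, -0.002], [0.003, 1.0, -0.0], [0.002, -0.0, -1.0]]
force: [-0.1, 0.3, -0.1]
width: 0.094
grasp_force: 0.0
```

```bash
cat > pin.py <<'E'
import sys
from m import *
s=st(); print(np.round(s["orientation"],3).tolist())
im,d,c,E=grab("wrist"); cv2.imwrite(sys.argv[1],im)
hsv=cv2.cvtColor(im,cv2.COLOR_BGR2HSV); H,S,V=[hsv[...,i].astype(int) for i in range(3)]
zt=float(sys.argv[2]) if len(sys.argv)>2 else 0.020
rect(im,c,E,((H<8)|(H>172))&(S>120)&(V>50),zt,"pinhandle")
E
python3 pin.py pics/w1.png
```

```text
1.18 [0.5047 0.3219 0.2458] [-0.1  0.3 -0.1] 0.094 0.0
[[-1.0, 0.003, -0.002], [0.003, 1.0, -0.0], [0.002, -0.0, -1.0]]
pinhandle 1051 [510.8 330.7  80.4  16.9   5.9] [[470.0, 335.0], [472.0, 318.0], [552.0, 326.0], [550.0, 343.0]]
```

View pics/w1.png

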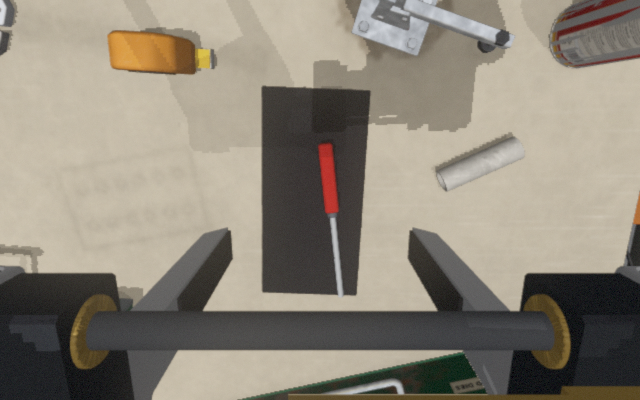

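The wrist view shows the pin's red handle from (326,145) to (333,213) and the rod tip at (341,294), all on the mat. Next I look at the hole with the tool tilted.

Call:
jog_arm --targets '[[[0,-0.034,0],[0,-0.065,0]],[[0,-0.034,0],[0,-0.065,0]],[[0,-0.034,0],[0,-0.065,0]],[[0,-0.034,0],[0,-0.065,0]],[[0,-0.034,0],[0,-0.065,0]],[[0,-0.034,0],[0,-0.065,0]],[[0,-0.034,0],[0,-0.065,0]],[[0,-0.034,0],[0,-0.065,0]],[[0,0,0],[0,0,0]],[[0,0,0],[0,0,0]]]'

```text
time: 2.07
position: [0.5035, 0.0492, 0.2459]
orientation: [[-0.868, 0.004, 0.497], [0.004, 1.0, -0.0], [-0.497, 0.002, -0.868]]
force: [-0.3, 0.4, -0.2]
width: 0.094
grasp_force: 0.0
```

```bash
python3 - <<'E'
from m import *
st()
im,d,c,E=grab("wrist"); cv2.imwrite("pics/w2.png",im); W=cloud(d,c,E)
hsv=cv2.cvtColor(im,cv2.COLOR_BGR2HSV); H,S,V=[hsv[...,i].astype(int) for i in range(3)]
m=(H>18)&(H<38)&(S>110)&(V>60)&(W[...,0]>0.6)&(W[...,0]<.72)
n,l,ss,ce=cv2.connectedComponentsWithStats(m.astype(np.uint8))
for i in range(1,n):
    if ss[i,4]>10:
        v,u=np.nonzero(l==i); print(ss[i],ce[i],np.round(np.nanmedian(W[v,u],0),4))
        uc,vc=(u.min()+u.max())/2,(v.min()+v.max())/2
        # plane z=.034
        print("on z=.034",np.round(ray(uc,vc,c,E,0.034),4),(uc,vc))
# front face edge: green pixels with front-face depth
g=(H>55)&(H<95)&(S>80)&(W[...,2]<0.058)&(W[...,2]>0.01)&(W[...,0]>.6)&(W[...,0]<.72)
P=W[g]; print(len(P),np.round(np.nanmedian(P,0),4), np.round(cv2.fitLine(P[:,:2].astype(np.float32),cv2.DIST_HUBER,0,.01,.01).ravel(),4))
t=(H>55)&(H<95)&(S>80)&(abs(W[...,2]-.066)<.006)&(W[...,0]>.6)
rect(im,c,E,t,.066,"top")
np.savez("w2.npz",W=W,im=im)
E
```

```text
2.07 [0.5035 0.0492 0.2459] [-0.3  0.4 -0.2] 0.094 0.0
[313 190  19  14 110] [322.00909091 196.54545455] [0.6667 0.0511 0.0363]
on z=.034 [0.6687 0.0512 0.034 ] (np.float64(322.0), np.float64(196.5))
  return np.nanmean(a, axis, out=out, keepdims=keepdims)
Traceback (most recent call last):
cv2.error: OpenCV(4.12.0) /io/opencv/modules/imgproc/src/linefit.cpp:50: error: (-215:Assertion failed) count > 0 in function 'fitLine2D_wods'
```

View pics/w2.png

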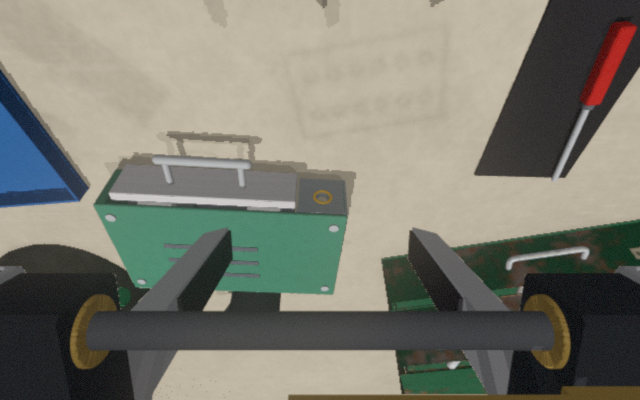

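The mould's ring is at (322,196), which puts the hole at (0.667, 0.051, 0.035). The drawer handle runs from (155,159) to (247,163). Now back to the pin.

Call:
jog_arm --targets '[[[0.002,0.0354,-0.005],[0,0.065,0]],[[0.002,0.0354,-0.005],[0,0.065,0]],[[0.002,0.0354,-0.005],[0,0.065,0]],[[0.002,0.0354,-0.005],[0,0.065,0]],[[0.002,0.0354,-0.005],[0,0.065,0]],[[0.002,0.0354,-0.005],[0,0.065,0]],[[0.002,0.0354,-0.005],[0,0.065,0]],[[0.002,0.0354,-0.005],[0,0.065,0]],[[0,0,-0.02],[0,0,0.05]],[[0,0,-0.02],[0,0,0.05]],[[0,0,0],[0,0,0]],[[0,0,0],[0,0,0]]]'

```text
time: 3.12
position: [0.5197, 0.3351, 0.1647]
orientation: [[-0.995, -0.1, -0.004], [-0.1, 0.995, -0.002], [0.004, -0.001, -1.0]]
force: [1.1, -0.6, 0.9]
width: 0.0943
grasp_force: 0.0
```

```bash
python3 pin.py pics/w3.png; python3 - <<'E'
from h import *
c=cams.calibration("wrist"); f=np.load("w2.npz"); W=f["W"]
# reconstruct E for w2
T=np.eye(4); T[:3,:3]=[[-0.868,0.004,0.497],[0.004,1,0],[-0.497,0.002,-0.868]]; T[:3,3]=[.5035,.0492,.2459]; E=T@np.array(c["mount"])
for u,v,z in[(97,205,.066),(348,215,.066),(155,159,.041),(247,163,.041)]: print(np.round(ray(u,v,c,E,z),4),np.round(W[v+1,u],4))
E
```

```text
3.12 [0.5197 0.3351 0.1647] [ 1.1 -0.6  0.9] 0.0943 0.0
[[-0.995, -0.1, -0.004], [-0.1, 0.995, -0.002], [0.004, -0.001, -1.0]]
pinhandle 1609 [511.2 330.8  79.8  16.7   6.3] [[471.0, 335.0], [472.0, 318.0], [552.0, 327.0], [550.0, 343.0]]Traceback (most recent call last):
  File "<stdin>", line 2, in <module>
    fid = stack.enter_context(open(os.fspath(file), "rb"))
                              ~~~~^^^^^^^^^^^^^^^^^^^^^^^
FileNotFoundError: [Errno 2] No such file or directory: 'w2.npz'
```

Call:
jog_arm --targets '[[[0,-0.0035,-0.03],[0,0,0.005]],[[0,0,-0.03],[0,0,0]],[[0,0,-0.03],[0,0,0]],[[0,0,-0.028],[0,0,0]],[[0,0,-0.02],[0,0,0]],[[0,0,-0.01],[0,0,0]],[[0,0,0],[0,0,0]],[[0,0,0],[0,0,0]]]'

```text
time: 3.83
position: [0.5221, 0.3301, 0.0204]
orientation: [[-0.995, -0.103, 0.002], [-0.103, 0.995, 0.001], [-0.003, 0.001, -1.0]]
force: [0.2, -0.1, 0.2]
width: 0.094
grasp_force: 0.0
```

Call:
jog_arm --targets '[[[0,0,0],[0,0,0]],[[0,0,0],[0,0,0]],[[0,0,0],[0,0,0]],[[0,0,0],[0,0,0]],[[0,0,0],[0,0,0]],[[0,0,0],[0,0,0]],[[0,0,0],[0,0,0]],[[0,0,0],[0,0,0]]]' --claw 1 --squeeze 40

```text
time: 4.5
position: [0.5211, 0.3295, 0.0184]
orientation: [[-0.995, -0.103, -0.0], [-0.103, 0.995, 0.0], [0.0, 0.0, -1.0]]
force: [-0.5, 0.0, -1.0]
width: 0.0441
grasp_force: 0.0
```

```bash
python3 - <<'E'
from h import *
st()
c=cams.calibration("wrist")
T=np.eye(4); T[:3,:3]=[[-0.868,0.004,0.497],[0.004,1,0],[-0.497,0.002,-0.868]]; T[:3,3]=[.5035,.0492,.2459]; E=T@np.array(c["mount"])
for u,v,z in[(97,205,.066),(348,215,.066),(155,159,.041),(247,163,.041)]: print(np.round(ray(u,v,c,E,z),4))
E
```

```text
4.5 [0.5211 0.3295 0.0184] [-0.5  0.  -1. ] 0.0441 0.0
[ 0.6494 -0.2076  0.066 ]
[0.668  0.0819 0.066 ]
[ 0.6026 -0.134   0.041 ]
[ 0.6088 -0.0328  0.041 ]
```

Call:
jog_arm --targets '[[[0,0,0],[0,0,0]],[[0,0,0],[0,0,0]],[[0,0,0],[0,0,0]],[[0,0,0],[0,0,0]],[[0,0,0],[0,0,0]],[[0,0,0],[0,0,0]]]'

```text
time: 5.0
position: [0.5212, 0.3296, 0.0185]
orientation: [[-0.995, -0.103, -0.0], [-0.103, 0.995, 0.0], [0.0, 0.0, -1.0]]
force: [1.0, 0.2, -0.2]
width: 0.0158
grasp_force: 40.0
```

Call:
jog_arm --targets '[[[0,0,0.01],[0,0,0]],[[0,0,0.02],[0,0,0]],[[0,0,0.02],[0,0,0]],[[0,0,0.02],[0,0,0]],[[0,0,0.02],[0,0,0]],[[0,0,0],[0,0,0]],[[0,0,0],[0,0,0]]]'

```text
time: 5.58
position: [0.522, 0.3299, 0.1103]
orientation: [[-0.995, -0.103, 0.003], [-0.103, 0.995, 0.002], [-0.003, 0.001, -1.0]]
force: [-0.1, -0.6, -1.0]
width: 0.0157
grasp_force: 40.0
```

```bash
python3 - <<'E'
from h import *
st()
im,d,c,E=grab("wrist"); cv2.imwrite("pics/w4.png",im)
E
```

```text
5.58 [0.522  0.3299 0.1103] [-0.1 -0.6 -1. ] 0.0157 40.0
```

View pics/w4.png

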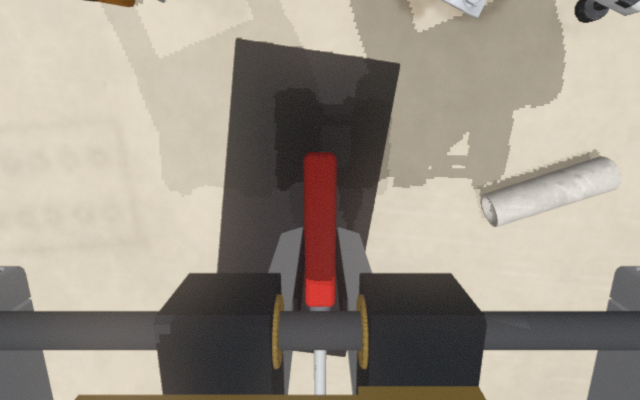

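Pin is held straight between the fingers (handle from (320,155) to (320,305)).

Call:
jog_arm --targets '[[[-0.0028,-0.0297,0],[0,0,-0.0192]],[[-0.0028,-0.0297,0],[0,0,-0.0192]],[[-0.0028,-0.0297,0],[0,0,-0.0192]],[[-0.0028,-0.0297,0],[0,0,-0.0192]],[[-0.0028,-0.0297,0],[0,0,-0.0192]],[[-0.0028,-0.0297,0],[0,0,-0.0192]],[[-0.0028,-0.0297,0],[0,0,-0.0192]],[[-0.0028,-0.0297,0],[0,0,-0.0192]],[[-0.0028,-0.0297,0],[0,0,-0.0192]],[[0,0,-0.02],[0,0,0]],[[0,0,-0.02],[0,0,0]],[[0,0,-0.02],[0,0,0]],[[0,0,-0.01],[0,0,0]],[[0,0,0],[0,0,0]],[[0,0,0],[0,0,0]],[[0,0,0],[0,0,0]]]'

```text
time: 6.97
position: [0.4965, 0.0624, 0.0391]
orientation: [[-0.998, 0.069, 0.001], [0.069, 0.998, 0.0], [-0.001, 0.0, -1.0]]
force: [0.2, 0.1, -1.2]
width: 0.0156
grasp_force: 40.0
```

```bash
python3 - <<'E'
from h import *
s=st(); print(np.round(s["orientation"],3).tolist())
ims=[]
for n,(u,v) in {"scene":(345,190),"top":(290,195)}.items():
    im,d,c,E=grab(n); np.savez(f"{n}1.npz",im=im,d=d,E=E,k=[c[k] for k in("fx","fy","cx","cy")])
    ims.append(cv2.resize(im[v-40:v+40,u-55:u+55],None,fx=7,fy=7,interpolation=cv2.INTER_CUBIC)[:290 if 0 else 560])
    cv2.imwrite(f"pics/{n}1c.png",ims[-1])
E
```

```text
6.97 [0.4965 0.0624 0.0391] [ 0.2  0.1 -1.2] 0.0156 40.0
[[-0.998, 0.069, 0.001], [0.069, 0.998, 0.0], [-0.001, 0.0, -1.0]]
```

View pics/scene1c.png

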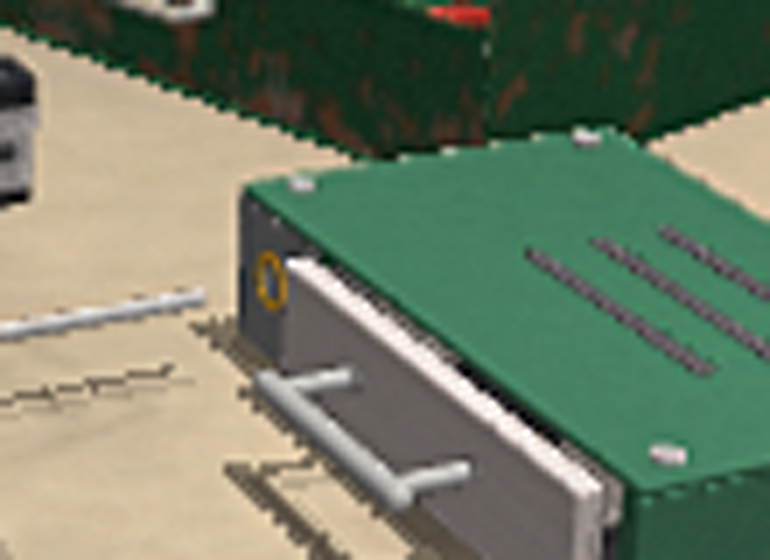

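The rod, from (0,333) to (203,297), points at the ring at (272,281) to within about 1 mm. I insert it.

Call:
jog_arm --targets '[[[0.01,-0.0007,0.001],[0,0,0]],[[0.01,-0.0007,0],[0,0,0]],[[0.01,-0.0007,0],[0,0,0]],[[0.01,-0.0007,0],[0,0,0]],[[0.01,-0.0007,0],[0,0,0]],[[0,0,0],[0,0,0]],[[0,0,0],[0,0,0]]]'

```text
time: 7.65
position: [0.5465, 0.0586, 0.0392]
orientation: [[-0.998, 0.07, -0.001], [0.07, 0.998, 0.0], [0.001, 0.0, -1.0]]
force: [0.2, 1.0, -0.8]
width: 0.0156
grasp_force: 40.0
```

Call:
jog_arm --targets '[[[0.01,-0.0007,0],[0,0,0]],[[0.01,-0.0007,0],[0,0,0]],[[0.01,-0.0007,0],[0,0,0]],[[0.006,-0.0004,0],[0,0,0]],[[0,0,0],[0,0,0]],[[0,0,0],[0,0,0]]]'

```text
time: 8.15
position: [0.5822, 0.0562, 0.0393]
orientation: [[-0.998, 0.07, -0.0], [0.07, 0.998, 0.0], [0.0, 0.0, -1.0]]
force: [0.9, -0.5, -0.8]
width: 0.0153
grasp_force: 40.0
```

Call:
jog_arm --targets '[[[0.006,-0.0004,0],[0,0,0]],[[0.003,-0.0002,0],[0,0,0]],[[0,0,0],[0,0,0]],[[0,0,0],[0,0,0]]]'

```text
time: 8.48
position: [0.5891, 0.0559, 0.0387]
orientation: [[-0.998, 0.069, -0.005], [0.069, 0.998, 0.0], [0.005, 0.0, -1.0]]
force: [-5.3, 1.6, 0.3]
width: 0.0153
grasp_force: 40.0
```

Call:
jog_arm --targets '[[[0.003,-0.0002,0],[0,0,0]],[[0,0,0],[0,0,0]],[[0,0,0],[0,0,0]]]'

```text
time: 8.73
position: [0.5928, 0.0557, 0.039]
orientation: [[-0.998, 0.069, -0.003], [0.069, 0.998, 0.0], [0.003, 0.0, -1.0]]
force: [-4.8, 0.7, -0.3]
width: 0.0158
grasp_force: 40.0
```

Call:
jog_arm --targets '[[[0.002,-0.0001,0],[0,0,0]],[[0,0,0],[0,0,0]],[[0,0,0],[0,0,0]],[[0,0,0],[0,0,0]]]'

```text
time: 9.07
position: [0.5935, 0.0559, 0.0386]
orientation: [[-0.998, 0.069, -0.006], [0.069, 0.998, 0.001], [0.006, 0.0, -1.0]]
force: [-7.6, 0.7, 1.4]
width: 0.0159
grasp_force: 40.0
```

```bash
cat > drw.py <<'E'
import sys
from m import *
# drawer handle along mould x: bright bar pixels from the scene cloud
O=np.array([.6563,-.0884]); X=np.array([.9976,-.07]); Yv=np.array([.07,.9976])
im,d,c,E=grab("scene"); W=cloud(d,c,E); cv2.imwrite(sys.argv[1],im)
p=(W[...,:2]-O); a=p@X; b=p@Yv
m=(abs(b)<.045)&(a>-.25)&(a<-.01)&(W[...,2]>.028)&(W[...,2]<.048)
print("front-most, handle x (home -47mm):",m.sum(),np.round(np.nanpercentile(a[m],[2,25,50,75]),4))
E
python3 drw.py pics/s2.png
```

```text
front-most, handle x (home -47mm): 278 [-0.09   -0.0855 -0.0591 -0.0487]
```

The drawer has sprung out. Withdrawing the pin.

Call:
jog_arm --targets '[[[-0.0125,0.0009,0],[0,0,0]],[[-0.0125,0.0009,0],[0,0,0]],[[-0.0125,0.0009,0],[0,0,0]],[[-0.0125,0.0009,0],[0,0,0]],[[-0.0125,0.0009,0],[0,0,0]],[[-0.0125,0.0009,0],[0,0,0]],[[-0.0125,0.0009,0],[0,0,0]],[[-0.0125,0.0009,0],[0,0,0]],[[0,0,0.02],[0,0,0]],[[0,0,0.03],[0,0,0]],[[0,0,0.02],[0,0,0]],[[0,0,0],[0,0,0]],[[0,0,0],[0,0,0]]]'

```text
time: 10.2
position: [0.4981, 0.0624, 0.1114]
orientation: [[-0.998, 0.07, 0.007], [0.07, 0.998, -0.0], [-0.006, 0.0, -1.0]]
force: [-0.4, -0.8, -0.7]
width: 0.0155
grasp_force: 40.0
```

```bash
python3 drw.py pics/s3.png; python3 - <<'E'
from h import *
st(); im,d,c,E=grab("wrist"); hsv=cv2.cvtColor(im,cv2.COLOR_BGR2HSV)
m=((hsv[...,0]<8)|(hsv[...,0]>172))&(hsv[...,1]>120)&(hsv[...,2]>50); v,u=np.nonzero(m); print(u.min(),u.max(),v.min(),v.max())
s=cv2.imread("pics/s3.png")[130:290,200:420]; cv2.imwrite("pics/s3c.png",cv2.resize(s,None,fx=3.5,fy=3.5))
E
```

```text
front-most, handle x (home -47mm): 275 [-0.0895 -0.0856 -0.0607 -0.0487]
10.25 [0.4966 0.0624 0.1095] [ 0.1  0.1 -1.5] 0.0158 40.0
304 335 153 306
```

View pics/s3c.png

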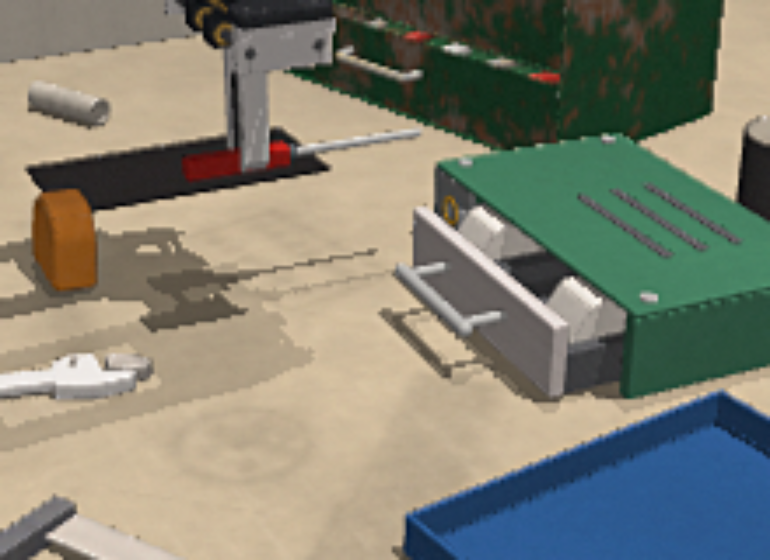

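The drawer is out about 30 mm, with castings in cavities 3 (490,235) and 1 (580,300), and cavity 2 looks empty. Next, the pin goes back on the mat.

Call:
jog_arm --targets '[[[-0.0005,0.0313,0],[0,0,0]],[[-0.0005,0.0313,0],[0,0,0]],[[-0.0005,0.0313,0],[0,0,0]],[[-0.0005,0.0313,0],[0,0,0]],[[-0.0005,0.0313,0],[0,0,0]],[[-0.0005,0.0313,0],[0,0,0]],[[-0.0005,0.0313,0],[0,0,0]],[[-0.0005,0.0313,0],[0,0,0]],[[0,0,-0.02],[0,0,0]],[[0,0,-0.025],[0,0,0]],[[0,0,-0.025],[0,0,0]],[[0,0,-0.01],[0,0,0]],[[0,0,-0.005],[0,0,0]],[[0,0,0],[0,0,0]],[[0,0,0],[0,0,0]]]'

```text
time: 11.55
position: [0.4925, 0.3129, 0.0249]
orientation: [[-0.998, 0.07, 0.001], [0.07, 0.998, 0.0], [-0.001, 0.0, -1.0]]
force: [-0.4, -0.2, -1.3]
width: 0.0157
grasp_force: 40.0
```

Call:
jog_arm --targets '[[[0,0,-0.004],[0,0,0]],[[0,0,-0.001],[0,0,0]],[[0,0,0],[0,0,0]],[[0,0,0],[0,0,0]]]'

```text
time: 11.88
position: [0.4924, 0.313, 0.0203]
orientation: [[-0.998, 0.07, 0.001], [0.07, 0.998, 0.001], [-0.001, 0.001, -1.0]]
force: [-0.3, -0.1, -0.9]
width: 0.0158
grasp_force: 40.0
```

Call:
jog_arm --targets '[[[0,0,-0.0015],[0,0,0]],[[0,0,0],[0,0,0]],[[0,0,0],[0,0,0]]]'

```text
time: 12.13
position: [0.4924, 0.3131, 0.0185]
orientation: [[-0.998, 0.07, 0.001], [0.07, 0.998, 0.001], [-0.001, 0.001, -1.0]]
force: [1.2, 0.8, 0.6]
width: 0.0153
grasp_force: 40.0
```

Call:
jog_arm --targets '[[[0,0,0],[0,0,0]],[[0,0,0],[0,0,0]],[[0,0,0],[0,0,0]],[[0,0,0],[0,0,0]],[[0,0,0],[0,0,0]],[[0,0,0],[0,0,0]],[[0,0,0.02],[0,0,0]],[[0,0,0.03],[0,0,0]],[[0,0,0.04],[0,0,0]],[[0,0,0.04],[0,0,0]],[[0,0,0],[0,0,0]],[[0,0,0],[0,0,0]]]' --claw -0.3

```text
time: 13.13
position: [0.4939, 0.3139, 0.1521]
orientation: [[-0.998, 0.07, 0.007], [0.07, 0.998, 0.004], [-0.007, 0.004, -1.0]]
force: [0.1, 0.5, -0.6]
width: 0.0615
grasp_force: 0.0
```

```bash
python3 pin.py pics/w5.png; python3 drw.py pics/s4.png
```

```text
13.13 [0.4939 0.3139 0.1521] [ 0.1  0.5 -0.6] 0.0615 0.0
[[-0.998, 0.07, 0.007], [0.07, 0.998, 0.004], [-0.007, 0.004, -1.0]]
pinhandle 1747 [482.4 313.7  16.2  79.9  85.6] [[442.0, 309.0], [522.0, 302.0], [523.0, 319.0], [443.0, 325.0]]
front-most, handle x (home -47mm): 279 [-0.09   -0.0853 -0.0581 -0.0489]
```

Call:
jog_arm --targets '[[[0.0062,-0.0284,0],[0,0,-0.1122]],[[0.0062,-0.0284,0],[0,0,-0.1122]],[[0.0062,-0.0284,0],[0,0,-0.1122]],[[0.0062,-0.0284,0],[0,0,-0.1122]],[[0.0062,-0.0284,0],[0,0,-0.1122]],[[0.0062,-0.0284,0],[0,0,-0.1122]],[[0.0062,-0.0284,0],[0,0,-0.1122]],[[0.0062,-0.0284,0],[0,0,-0.1122]],[[0.0062,-0.0284,0],[0,0,-0.1122]],[[0.0062,-0.0284,0],[0,0,-0.1122]],[[0.0062,-0.0284,0],[0,0,-0.1122]],[[0.0062,-0.0284,0],[0,0,-0.1122]],[[0.0062,-0.0284,0],[0,0,-0.1122]],[[0.0062,-0.0284,0],[0,0,-0.1122]],[[0,0,0],[0,0,0]],[[0,0,0],[0,0,0]]]' --claw 0.36

```text
time: 14.57
position: [0.5775, -0.0856, 0.1449]
orientation: [[0.071, 0.997, -0.005], [0.997, -0.071, 0.002], [0.001, -0.005, -1.0]]
force: [-0.1, 0.2, 0.2]
width: 0.0299
grasp_force: 0.0
```

```bash
python3 - <<'E'
from h import *
s=st(); print(np.round(s["orientation"],3).tolist())
im,d,c,E=grab("wrist"); cv2.imwrite("pics/w6.png",im); np.savez("w6.npz",im=im,d=d,E=E)
W=cloud(d,c,E); m=(abs(W[...,2]-.038)<.01)&(W[...,0]<.62)&(W[...,0]>.54)&(abs(W[...,1]+.083)<.045)
v,u=np.nonzero(m); print(len(u),np.round(np.nanmedian(W[m],0),4),np.round(np.nanpercentile(W[m],[3,97],axis=0),4))
E
```

```text
14.57 [ 0.5775 -0.0856  0.1449] [-0.1  0.2  0.2] 0.0299 0.0
[[0.071, 0.997, -0.005], [0.997, -0.071, 0.002], [0.001, -0.005, -1.0]]
2370 [ 0.5753 -0.0784  0.0411] [[ 0.566  -0.1261  0.0349]
 [ 0.6092 -0.0389  0.0437]]
```

View pics/w6.png

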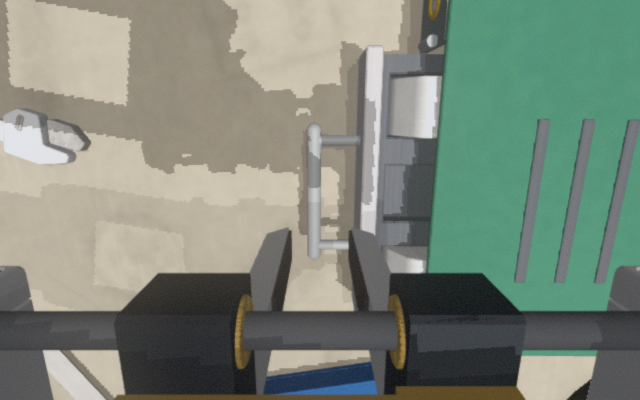

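The bar runs from (314,128) to (314,252), midway between the fingers and parallel to the closing plane.

Call:
jog_arm --targets '[[[-0.002,0,-0.02],[0,0,0]],[[-0.001,0,-0.03],[0,0,0]],[[0,0,-0.03],[0,0,0]],[[0,0,-0.01],[0,0,0]],[[0,0,0],[0,0,0]],[[0,0,0],[0,0,0]],[[0,0,0],[0,0,0]]]'

```text
time: 15.2
position: [0.577, -0.0844, 0.06]
orientation: [[0.068, 0.998, 0.003], [0.998, -0.068, -0.001], [-0.0, 0.003, -1.0]]
force: [0.4, 0.0, 0.5]
width: 0.03
grasp_force: 0.0
```

Call:
jog_arm --targets '[[[-0.001,0,-0.015],[0,0,0]],[[0,0,-0.014],[0,0,0]],[[0,0,0],[0,0,0]],[[0,0,0],[0,0,0]]]'

```text
time: 15.53
position: [0.5754, -0.0847, 0.0302]
orientation: [[0.069, 0.998, 0.001], [0.998, -0.069, -0.0], [-0.0, 0.001, -1.0]]
force: [-0.1, 0.0, 0.9]
width: 0.0297
grasp_force: 0.0
```

Call:
jog_arm --targets '[[[0,0,0],[0,0,0]],[[0,0,0],[0,0,0]],[[0,0,0],[0,0,0]],[[0,0,0],[0,0,0]],[[0,0,0],[0,0,0]],[[0,0,0],[0,0,0]]]' --claw 1 --squeeze 40

```text
time: 16.03
position: [0.5755, -0.0849, 0.0302]
orientation: [[0.07, 0.998, 0.002], [0.998, -0.07, -0.0], [-0.0, 0.002, -1.0]]
force: [-1.3, -0.4, 4.9]
width: 0.0097
grasp_force: 40.0
```

Call:
jog_arm --targets '[[[-0.005,0.0003,0],[0,0,0]],[[-0.01,0.0007,0],[0,0,0]],[[-0.01,0.0007,0],[0,0,0]],[[-0.01,0.0007,0],[0,0,0]],[[-0.01,0.0007,0],[0,0,0]],[[-0.01,0.0007,0],[0,0,0]],[[-0.01,0.0007,0],[0,0,0]],[[-0.01,0.0007,0],[0,0,0]],[[-0.01,0.0007,0],[0,0,0]],[[-0.01,0.0007,0],[0,0,0]],[[-0.01,0.0007,0],[0,0,0]],[[-0.005,0.0004,0],[0,0,0]],[[0,0,0],[0,0,0]],[[0,0,0],[0,0,0]]]'

```text
time: 17.2
position: [0.4639, -0.0763, 0.0301]
orientation: [[0.07, 0.998, 0.0], [0.998, -0.07, 0.001], [0.001, 0.0, -1.0]]
force: [-0.1, 2.7, 9.4]
width: 0.01
grasp_force: 40.0
```

Call:
jog_arm --targets '[[[-0.005,0.0003,0],[0,0,0]],[[-0.004,0.0003,0],[0,0,0]],[[0,0,0],[0,0,0]],[[0,0,0],[0,0,0]]]'

```text
time: 17.53
position: [0.4606, -0.0761, 0.0302]
orientation: [[0.07, 0.997, 0.013], [0.998, -0.07, 0.0], [0.001, 0.013, -1.0]]
force: [14.4, 2.2, -3.5]
width: 0.0096
grasp_force: 40.0
```

Call:
jog_arm --targets '[[[0.003,-0.0002,0],[0,0,0]],[[0,0,0],[0,0,0]],[[0,0,0],[0,0,0]]]'

```text
time: 17.78
position: [0.4606, -0.0761, 0.0302]
orientation: [[0.07, 0.998, 0.006], [0.998, -0.07, 0.001], [0.001, 0.005, -1.0]]
force: [5.3, 2.4, 3.8]
width: 0.0101
grasp_force: 40.0
```

Call:
jog_arm --targets '[[[0,0,0],[0,0,0]],[[0,0,0],[0,0,0]],[[0,0,0],[0,0,0]],[[0,0,0],[0,0,0]],[[0,0,0.02],[0,0,0]],[[0,0,0.04],[0,0,0]],[[0,0,0.04],[0,0,0]],[[0,0,0.04],[0,0,0]],[[0.02,0,0.04],[0,0,0.1]],[[0.03,0,0],[0,0,0.12]],[[0.03,0,0],[0,0,0.12]],[[0.03,0,0],[0,0,0.12]],[[0,0,0],[0,0,0.12]],[[0,0,0],[0,0,0.12]],[[0,0,0],[0,0,0.12]],[[0,0,0],[0,0,0.12]],[[0,0,0],[0,0,0.12]],[[0,0,0],[0,0,0.12]],[[0,0,0],[0,0,0.12]],[[0,0,0],[0,0,0.12]]]' --claw 0.36

```text
time: 19.45
position: [0.5666, -0.0767, 0.2051]
orientation: [[-0.977, 0.213, -0.003], [0.213, 0.977, 0.0], [0.003, -0.0, -1.0]]
force: [0.2, -0.5, 0.7]
width: 0.0302
grasp_force: 0.0
```

Call:
jog_arm --targets '[[[0,0,0],[0,0,0.12]],[[0,0,0],[0,0,0.03]],[[0,0,0],[0,0,0]],[[0,0,0],[0,0,0]]]' --claw -1

```text
time: 19.78
position: [0.5668, -0.0767, 0.2054]
orientation: [[-0.997, 0.072, -0.002], [0.072, 0.997, 0.0], [0.002, 0.0, -1.0]]
force: [-0.6, 0.1, 0.0]
width: 0.0534
grasp_force: 0.0
```

```bash
python3 - <<'E'
from h import *
s=st(); print(np.round(s["orientation"],3).tolist())
im,d,c,E=grab("wrist"); cv2.imwrite("pics/w7.png",im); np.savez("w7.npz",im=im,d=d,E=E)
W=cloud(d,c,E); 
m=((abs(W[...,2]-.058)<.006)&(W[...,0]<.66)&(W[...,0]>.46)&(W[...,1]<.05)&(W[...,1]>-.22)).astype(np.uint8)
n,l,ss,ce=cv2.connectedComponentsWithStats(m)
for i in range(1,n):
    if ss[i,4]>200:
        P=(W[l==i][:,:2]*1000).astype(np.float32); print(ss[i],np.round(np.hstack([*cv2.minAreaRect(P)]),1),np.median(W[l==i][:,2]))
E
```

```text
19.78 [ 0.5668 -0.0767  0.2054] [-0.6  0.1  0. ] 0.0534 0.0
[[-0.997, 0.072, -0.002], [0.072, 0.997, 0.0], [0.002, 0.0, -1.0]]
[ 191  107  249   15 3503] [501.6 -76.3 213.5  11.8  85.9] 0.058862767978774766
[ 364  147   51  104 4147] [584.3 -15.3  42.6  98.8  85.6] 0.05883773153458671
[ 216  148   51  104 4187] [ 575.6 -149.3   42.4   99.    85.6] 0.058802108226343186
```

View pics/w7.png

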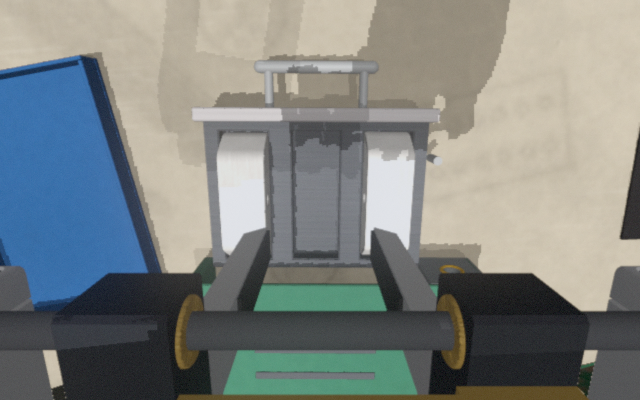

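The drawer is fully out. The castings are at about (243,190) and (388,190), and cavity 2, at (316,190), is empty.

```bash
python3 - <<'E'
from h import *
f=np.load("w7.npz"); c=cams.calibration("wrist"); W=cloud(f["d"],c,f["E"])
print([(u,*np.round(W[190,u],3)) for u in list(range(200,285,6))+list(range(350,436,6))])
b=cv2.cvtColor(f["im"],cv2.COLOR_BGR2HSV); m=(b[...,0]>100)&(b[...,0]<125)&(b[...,1]>120)&(W[...,2]<.012)
print(np.nanpercentile(W[m],[0.5,99.5],axis=0))
E
```

```text
[(200, np.float64(0.572), np.float64(-0.205), np.float64(0.002)), (206, np.float64(0.573), np.float64(-0.199), np.float64(0.001)), (212, np.float64(0.566), np.float64(-0.182), np.float64(0.035)), (218, np.float64(0.562), np.float64(-0.169), np.float64(0.059)), (224, np.float64(0.562), np.float64(-0.163), np.float64(0.06)), (230, np.float64(0.563), np.float64(-0.158), np.float64(0.059)), (236, np.float64(0.563), np.float64(-0.153), np.float64(0.058)), (242, np.float64(0.563), np.float64(-0.147), np.float64(0.059)), (248, np.float64(0.563), np.float64(-0.142), np.float64(0.06)), (254, np.float64(0.564), np.float64(-0.137), np.float64(0.058)), (260, np.float64(0.565), np.float64(-0.131), np.float64(0.058)), (266, np.float64(0.567), np.float64(-0.128), np.float64(0.048)), (272, np.float64(0.571), np.float64(-0.124), np.float64(0.034)), (278, np.float64(0.571), np.float64(-0.118), np.float64(0.034)), (284, np.float64(0.572), np.float64(-0.112), np.float64(0.033)), (350, np.float64(0.576), np.float64(-0.048), np.float64(0.036)), (356, np.float64(0.576), np.float64(-0.043), np.float64(0.037
[... 215 characters left out ...]
(0.572), np.float64(-0.023), np.float64(0.06)), (386, np.float64(0.573), np.float64(-0.018), np.float64(0.059)), (392, np.float64(0.573), np.float64(-0.012), np.float64(0.06)), (398, np.float64(0.574), np.float64(-0.007), np.float64(0.059)), (404, np.float64(0.574), np.float64(-0.001), np.float64(0.058)), (410, np.float64(0.574), np.float64(0.004), np.float64(0.059)), (416, np.float64(0.581), np.float64(0.016), np.float64(0.035)), (422, np.float64(0.581), np.float64(0.022), np.float64(0.035)), (428, np.float64(0.59), np.float64(0.037), np.float64(0.0)), (434, np.float64(0.591), np.float64(0.044), np.float64(0.0))]
[[ 0.4417024  -0.43056642  0.00300506]
 [ 0.68986281 -0.2827279   0.00999611]]
```

Call:
jog_arm --targets '[[[0.008,0.03,0],[0,0,0]],[[0.0095,0.0315,-0.02],[0,0,0]],[[0,0,-0.03],[0,0,0]],[[0,0,-0.03],[0,0,0]],[[0,0,-0.03],[0,0,0]],[[0,0,-0.02],[0,0,0]],[[0,0,0],[0,0,0]],[[0,0,0],[0,0,0]],[[0,0,0],[0,0,0]]]' --claw -0.35

```text
time: 20.58
position: [0.5859, -0.0153, 0.078]
orientation: [[-0.997, 0.071, 0.002], [0.071, 0.997, -0.0], [-0.002, -0.0, -1.0]]
force: [0.4, -0.3, 0.2]
width: 0.0632
grasp_force: 0.0
```

Call:
jog_arm --targets '[[[-0.0015,0,-0.015],[0,0,0]],[[0,0,-0.015],[0,0,0]],[[0,0,0],[0,0,0]],[[0,0,0],[0,0,0]],[[0,0,0],[0,0,0]]]'

```text
time: 21.0
position: [0.5848, -0.0153, 0.0485]
orientation: [[-0.998, 0.071, 0.004], [0.071, 0.998, -0.0], [-0.004, -0.0, -1.0]]
force: [-1.0, -0.1, -0.4]
width: 0.0633
grasp_force: 0.0
```

Call:
jog_arm --targets '[[[0,0,0],[0,0,0]],[[0,0,0],[0,0,0]],[[0,0,0],[0,0,0]],[[0,0,0],[0,0,0]],[[0,0,0],[0,0,0]],[[0,0,0],[0,0,0]]]' --claw 1 --squeeze 50

```text
time: 21.5
position: [0.5839, -0.0149, 0.047]
orientation: [[-0.998, 0.07, 0.001], [0.07, 0.998, 0.0], [-0.001, 0.0, -1.0]]
force: [-0.8, 1.1, 2.2]
width: 0.0415
grasp_force: 50.0
```

Call:
jog_arm --targets '[[[0,0,0.005],[0,0,0]],[[0,0,0.01],[0,0,0]],[[0,0,0.015],[0,0,0]],[[0,0,0.025],[0,0,0]],[[0,0,0.025],[0,0,0]],[[0,0,0.015],[0,0,0]],[[0,0,0],[0,0,0]],[[0,0,0],[0,0,0]]]'

```text
time: 22.17
position: [0.5836, -0.0152, 0.1421]
orientation: [[-0.998, 0.07, 0.001], [0.07, 0.998, -0.0], [-0.001, -0.0, -1.0]]
force: [-0.2, 0.3, -2.5]
width: 0.0418
grasp_force: 50.0
```

Call:
jog_arm --targets '[[[-0.0014,-0.0156,0],[0,0,0.0148]],[[-0.0014,-0.0311,0],[0,0,0.0148]],[[-0.0014,-0.0311,0],[0,0,0.0148]],[[-0.0014,-0.0311,0],[0,0,0.0148]],[[-0.0014,-0.0311,0],[0,0,0.0148]],[[-0.0014,-0.0311,0],[0,0,0.0148]],[[-0.0014,-0.0311,0],[0,0,0.0148]],[[-0.0014,-0.0311,0],[0,0,0.0148]],[[-0.0014,-0.0311,0],[0,0,0.0148]],[[-0.0014,-0.0311,0],[0,0,0.0148]],[[-0.0014,-0.0311,0],[0,0,0.0148]],[[-0.0014,-0.0311,0],[0,0,0.0148]],[[0,-0.0156,0],[0,0,0]],[[0,0,0],[0,0,0]],[[0,0,0],[0,0,0]]]'

```text
time: 23.42
position: [0.5652, -0.3883, 0.138]
orientation: [[-0.994, -0.105, -0.004], [-0.105, 0.994, 0.004], [0.004, 0.005, -1.0]]
force: [0.4, 1.1, -2.7]
width: 0.0412
grasp_force: 50.0
```

```bash
python3 - <<'E'
from m import *
s=st(); print(np.round(s["orientation"],3).tolist())
im,d,c,E=grab("wrist"); cv2.imwrite("pics/w8.png",im); W=cloud(d,c,E)
b=cv2.cvtColor(im,cv2.COLOR_BGR2HSV); m=(b[...,0]>100)&(b[...,0]<125)&(b[...,1]>120)
rim=m&(abs(W[...,2]-.026)<.006)
P=W[rim]; t=np.array([.1*1.04,.9946]); x=np.array([.9946,.104]); C=np.array([.563,-.3535])
y=np.array([-.104,.9946]); q=P[:,:2]-C
print(len(P),np.round(np.percentile(q@x,[1,99]),3),np.round(np.percentile(q@y,[1,99]),3))
E
```

```text
23.42 [ 0.5652 -0.3883  0.138 ] [ 0.4  1.1 -2.7] 0.0412 50.0
[[-0.994, -0.105, -0.004], [-0.105, 0.994, 0.004], [0.004, 0.005, -1.0]]
2877 [-0.121  0.06 ] [-0.089  0.078]
```

View pics/w8.png

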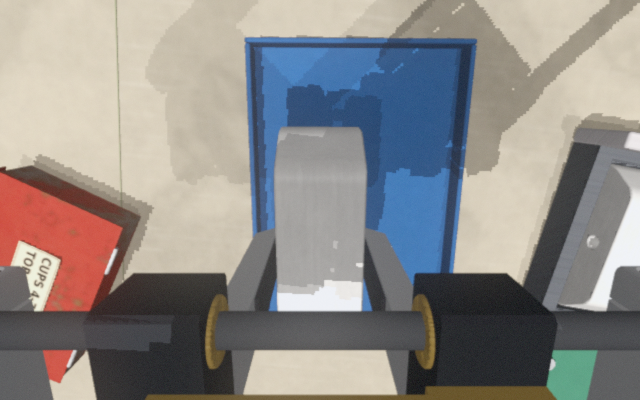

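The casting is held square, with its top at (320,210) over the right-hand part of the tray. The tray rim runs from u=248 to 474. Lowering.

Call:
jog_arm --targets '[[[0,-0.002,-0.02],[0,0,0]],[[0,0,-0.025],[0,0,0]],[[0,0,-0.025],[0,0,0]],[[0,0,-0.02],[0,0,0]],[[0,0,-0.01],[0,0,0]],[[0,0,-0.004],[0,0,0]],[[0,0,0],[0,0,0]],[[0,0,0],[0,0,0]],[[0,0,0],[0,0,0]]]'

```text
time: 24.22
position: [0.5678, -0.391, 0.0396]
orientation: [[-0.994, -0.107, 0.003], [-0.107, 0.994, -0.002], [-0.003, -0.003, -1.0]]
force: [-0.2, -0.7, -2.6]
width: 0.0415
grasp_force: 50.0
```

Call:
jog_arm --targets '[[[0,0,-0.004],[0,0,0]],[[0,0,-0.003],[0,0,0]],[[0,0,-0.001],[0,0,0]],[[0,0,0],[0,0,0]],[[0,0,0],[0,0,0]]]'

```text
time: 24.63
position: [0.5672, -0.391, 0.031]
orientation: [[-0.994, -0.107, 0.002], [-0.107, 0.994, -0.002], [-0.002, -0.002, -1.0]]
force: [-1.0, 0.6, 4.7]
width: 0.0418
grasp_force: 50.0
```

Call:
jog_arm --targets '[[[0,0,0],[0,0,0]],[[0,0,0],[0,0,0]],[[0,0,0],[0,0,0]],[[0,0,0],[0,0,0]],[[0,0,0.015],[0,0,0]],[[0,0,0.03],[0,0,0]],[[0,0,0.035],[0,0,0]],[[0,0,0.035],[0,0,0]],[[0.001,0.03,0],[0,0,-0.022]],[[0.001,0.03,0],[0,0,-0.022]],[[0.001,0.03,0],[0,0,-0.022]],[[0.001,0.03,0],[0,0,-0.022]],[[0.001,0.03,0],[0,0,-0.022]],[[0.001,0.03,0],[0,0,-0.022]],[[0.001,0.03,0],[0,0,-0.022]],[[0.001,0.0315,0],[0,0,-0.023]],[[0,0,0],[0,0,0]],[[0,0,0],[0,0,0]]]' --claw -0.19

```text
time: 26.13
position: [0.5746, -0.1474, 0.1442]
orientation: [[-0.998, 0.067, -0.0], [0.067, 0.998, -0.0], [0.0, -0.0, -1.0]]
force: [0.3, -0.2, 0.3]
width: 0.0562
grasp_force: 0.0
```

Call:
jog_arm --targets '[[[0,0,-0.03],[0,0,0]],[[0,0,-0.03],[0,0,0]],[[0,0,-0.01],[0,0,0]],[[0,0,0],[0,0,0]],[[0,0,0],[0,0,0]],[[0,0,0],[0,0,0]]]' --claw -0.35

```text
time: 26.63
position: [0.5757, -0.15, 0.0761]
orientation: [[-0.998, 0.071, 0.003], [0.071, 0.998, -0.001], [-0.003, -0.001, -1.0]]
force: [-0.1, 0.8, 1.0]
width: 0.0632
grasp_force: 0.0
```

Call:
jog_arm --targets '[[[0,0,-0.014],[0,0,0]],[[0,0,-0.014],[0,0,0]],[[0,0,0],[0,0,0]],[[0,0,0],[0,0,0]],[[0,0,0],[0,0,0]]]'

```text
time: 27.05
position: [0.5757, -0.1494, 0.0482]
orientation: [[-0.998, 0.07, 0.003], [0.07, 0.998, -0.001], [-0.003, -0.001, -1.0]]
force: [0.5, -0.2, -0.4]
width: 0.0635
grasp_force: 0.0
```

Call:
jog_arm --targets '[[[0,0,0],[0,0,0]],[[0,0,0],[0,0,0]],[[0,0,0],[0,0,0]],[[0,0,0],[0,0,0]],[[0,0,0],[0,0,0]],[[0,0,0],[0,0,0]]]' --claw 1 --squeeze 50

```text
time: 27.55
position: [0.575, -0.1488, 0.047]
orientation: [[-0.998, 0.07, 0.001], [0.07, 0.998, 0.0], [-0.001, 0.0, -1.0]]
force: [-0.1, 0.9, 2.6]
width: 0.0416
grasp_force: 50.0
```

Call:
jog_arm --targets '[[[0,0,0.005],[0,0,0]],[[0,0,0.01],[0,0,0]],[[0,0,0.015],[0,0,0]],[[0,0,0.025],[0,0,0]],[[0,0,0.025],[0,0,0]],[[0,0,0.015],[0,0,0]],[[0,0,0],[0,0,0]],[[0,0,0],[0,0,0]]]'

```text
time: 28.22
position: [0.5749, -0.1491, 0.142]
orientation: [[-0.998, 0.07, 0.001], [0.07, 0.998, -0.001], [-0.001, -0.001, -1.0]]
force: [0.2, 0.8, -5.0]
width: 0.0414
grasp_force: 50.0
```

Call:
jog_arm --targets '[[[-0.0019,-0.0213,0],[0,0,0.022]],[[-0.0019,-0.0213,0],[0,0,0.022]],[[-0.0019,-0.0213,0],[0,0,0.022]],[[-0.0019,-0.0213,0],[0,0,0.022]],[[-0.0019,-0.0213,0],[0,0,0.022]],[[-0.0019,-0.0213,0],[0,0,0.022]],[[-0.0019,-0.0213,0],[0,0,0.022]],[[-0.0019,-0.0213,0],[0,0,0.022]],[[0,0,0],[0,0,0]],[[0,0,0],[0,0,0]],[[0,0,0],[0,0,0]]]'

```text
time: 29.13
position: [0.5586, -0.3183, 0.1391]
orientation: [[-0.994, -0.106, -0.003], [-0.106, 0.994, 0.003], [0.003, 0.003, -1.0]]
force: [-0.1, 0.6, -3.7]
width: 0.0412
grasp_force: 50.0
```

```bash
python3 - <<'E'
from m import *
s=st(); print(np.round(s["orientation"],3).tolist())
im,d,c,E=grab("wrist"); cv2.imwrite("pics/w9.png",im)
E
```

```text
29.13 [ 0.5586 -0.3183  0.1391] [-0.1  0.6 -3.7] 0.0412 50.0
[[-0.994, -0.106, -0.003], [-0.106, 0.994, 0.003], [0.003, 0.003, -1.0]]
```

View pics/w9.png

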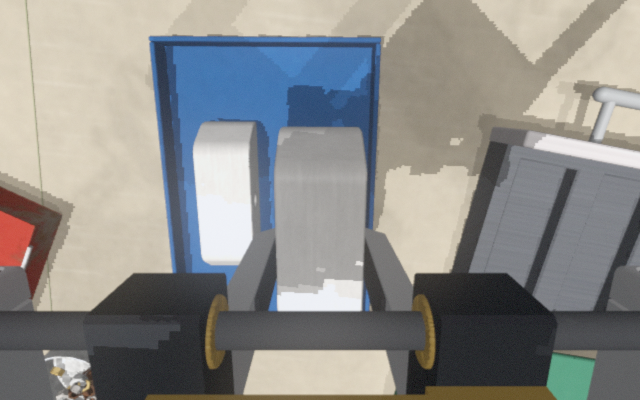

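The first casting lies flat at (227,190). The held one is over the free side of the tray, whose right wall is at u=375, so I shift 3 mm away from the wall and lower.

Call:
jog_arm --targets '[[[0,-0.003,-0.02],[0,0,0]],[[0,0,-0.025],[0,0,0]],[[0,0,-0.025],[0,0,0]],[[0,0,-0.02],[0,0,0]],[[0,0,-0.01],[0,0,0]],[[0,0,-0.003],[0,0,0]],[[0,0,0],[0,0,0]],[[0,0,0],[0,0,0]],[[0,0,0],[0,0,0]]]'

```text
time: 29.93
position: [0.5607, -0.3229, 0.0406]
orientation: [[-0.994, -0.106, 0.003], [-0.106, 0.994, -0.002], [-0.003, -0.002, -1.0]]
force: [0.5, -0.3, -3.2]
width: 0.0417
grasp_force: 50.0
```

Call:
jog_arm --targets '[[[0,0,-0.004],[0,0,0]],[[0,0,-0.003],[0,0,0]],[[0,0,-0.001],[0,0,0]],[[0,0,0],[0,0,0]],[[0,0,0],[0,0,0]]]'

```text
time: 30.35
position: [0.5597, -0.3226, 0.031]
orientation: [[-0.994, -0.106, 0.001], [-0.106, 0.994, -0.001], [-0.001, -0.001, -1.0]]
force: [-0.2, 0.7, -0.3]
width: 0.0417
grasp_force: 50.0
```

Call:
jog_arm --targets '[[[0,0,0],[0,0,0]],[[0,0,0],[0,0,0]],[[0,0,0],[0,0,0]],[[0,0,0],[0,0,0]],[[0,0,0.015],[0,0,0]],[[0,0,0.03],[0,0,0]],[[0,0,0.035],[0,0,0]],[[0,0,0.04],[0,0,0]],[[0,0,0.02],[0,0,0]],[[0,0,0],[0,0,0]],[[0,0,0],[0,0,0]]]' --claw -0.12

```text
time: 31.27
position: [0.5602, -0.3228, 0.1723]
orientation: [[-0.994, -0.106, 0.003], [-0.106, 0.994, -0.002], [-0.003, -0.003, -1.0]]
force: [0.1, 0.0, -1.1]
width: 0.0525
grasp_force: 0.0
```

Call:
jog_arm --targets '[[[-0.0062,0.0154,0],[0,0,-0.1092]],[[-0.0062,0.0154,0],[0,0,-0.1092]],[[-0.0062,0.0154,0],[0,0,-0.1092]],[[-0.0062,0.0154,0],[0,0,-0.1092]],[[-0.0062,0.0154,0],[0,0,-0.1092]],[[-0.0062,0.0154,0],[0,0,-0.1092]],[[-0.0062,0.0154,0],[0,0,-0.1092]],[[-0.0062,0.0154,0],[0,0,-0.1092]],[[-0.0062,0.0154,0],[0,0,-0.1092]],[[-0.0062,0.0154,0],[0,0,-0.1092]],[[-0.0062,0.0154,0],[0,0,-0.1092]],[[-0.0062,0.0154,0],[0,0,-0.1092]],[[-0.0062,0.0154,0],[0,0,-0.1092]],[[-0.0062,0.0154,0],[0,0,-0.1092]],[[-0.0062,0.0154,0],[0,0,-0.1092]],[[-0.0062,0.0154,0],[0,0,-0.1092]],[[0,0,0],[0,0,0]],[[0,0,0],[0,0,0]],[[0,0,0],[0,0,0]]]' --claw 0.36

```text
time: 32.85
position: [0.4598, -0.0762, 0.1688]
orientation: [[0.068, 0.998, -0.002], [0.998, -0.068, 0.0], [-0.0, -0.002, -1.0]]
force: [-0.4, -1.1, -0.1]
width: 0.0303
grasp_force: 0.0
```

```bash
python3 - <<'E'
from m import *
s=st(); print(np.round(s["orientation"],3).tolist())
im,d,c,E=grab("wrist"); cv2.imwrite("pics/w10.png",im)
W=cloud(d,c,E); m=(abs(W[...,2]-.040)<.006)&(W[...,0]<.475)&(W[...,0]>.43)&(abs(W[...,1]+.075)<.03)
print(m.sum(),np.round(np.nanmedian(W[m],0),4))
for n in("top",):
    im,d,c,E=grab(n); cv2.imwrite("pics/t2.png",im); W=cloud(d,c,E)
    hsv=cv2.cvtColor(im,cv2.COLOR_BGR2HSV); H,S,V=[hsv[...,i].astype(int) for i in range(3)]
    reg=(W[...,0]>.15)&(W[...,0]<.85)&(abs(W[...,1])<.5)
    rect(im,c,E,reg&((H<8)|(H>172))&(S>140)&(V>60)&(W[...,1]>0.2)&(W[...,0]>0.3),0.020,"pin")
    k=((W[...,2]>.034)&(W[...,2]<.055)&(W[...,1]<-.27)&(W[...,1]>-.45)&(W[...,0]>.4)&(W[...,0]<.7)).astype(np.uint8)
    n_,l,ss,ce=cv2.connectedComponentsWithStats(k)
    for i in range(1,n_):
        if ss[i,4]>50: print(np.hstack([*cv2.minAreaRect((W[l==i][:,:2]*1000).astype(np.float32))]).round(1),np.median(W[l==i][:,2]))
E
```

```text
32.85 [ 0.4598 -0.0762  0.1688] [-0.4 -1.1 -0.1] 0.0303 0.0
[[0.068, 0.998, -0.002], [0.998, -0.068, 0.0], [-0.0, -0.002, -1.0]]
876 [ 0.4606 -0.0737  0.0416]
pin 254 [504.7 335.9  81.9  17.3   3.2] [[463.0, 342.0], [464.0, 325.0], [546.0, 330.0], [545.0, 347.0]]
[ 566.9 -390.1  102.5   43.4    6.3] 0.04211135349199524
[ 558.9 -322.2  105.2   43.5    6.7] 0.04236485194176032
```

View pics/w10.png

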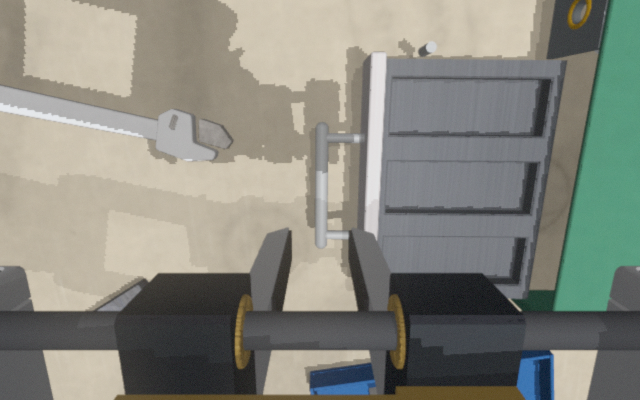

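All three cavities are empty, the bar at (321,185) is centred between the fingers, and the castings lie flat in the tray. The pin was knocked but is still on the mat.

Call:
jog_arm --targets '[[[0,0,-0.03],[0,0,0]],[[0,0,-0.035],[0,0,0]],[[0,0,-0.035],[0,0,0]],[[0,0,-0.02],[0,0,0]],[[0,0,-0.01],[0,0,0]],[[0,0,0],[0,0,0]],[[0,0,0],[0,0,0]],[[0,0,0],[0,0,0]]]'

```text
time: 33.62
position: [0.4618, -0.0766, 0.0421]
orientation: [[0.07, 0.998, 0.003], [0.998, -0.07, -0.001], [-0.001, 0.004, -1.0]]
force: [-0.2, 0.1, 0.3]
width: 0.03
grasp_force: 0.0
```

Call:
jog_arm --targets '[[[0,0,-0.01],[0,0,0]],[[0,0,-0.002],[0,0,0]],[[0,0,0],[0,0,0]],[[0,0,0],[0,0,0]],[[0,0,0],[0,0,0]]]'

```text
time: 34.03
position: [0.4604, -0.0759, 0.0286]
orientation: [[0.07, 0.998, 0.001], [0.998, -0.07, -0.0], [-0.0, 0.001, -1.0]]
force: [0.3, 0.1, 1.0]
width: 0.03
grasp_force: 0.0
```

Call:
jog_arm --targets '[[[0,0,0],[0,0,0]],[[0,0,0],[0,0,0]],[[0,0,0],[0,0,0]],[[0,0,0],[0,0,0]],[[0,0,0],[0,0,0]],[[0,0,0],[0,0,0]]]' --claw 1 --squeeze 50

```text
time: 34.53
position: [0.4607, -0.0759, 0.0284]
orientation: [[0.07, 0.998, 0.001], [0.998, -0.07, -0.0], [-0.0, 0.001, -1.0]]
force: [1.9, -0.2, -0.6]
width: 0.0099
grasp_force: 50.0
```

Call:
jog_arm --targets '[[[0.006,-0.0004,0],[0,0,0]],[[0.01,-0.0007,0],[0,0,0]],[[0.01,-0.0007,0],[0,0,0]],[[0.01,-0.0007,0],[0,0,0]],[[0.01,-0.0007,0],[0,0,0]],[[0.01,-0.0007,0],[0,0,0]],[[0.01,-0.0007,0],[0,0,0]],[[0.01,-0.0007,0],[0,0,0]],[[0.01,-0.0007,0],[0,0,0]],[[0.01,-0.0007,0],[0,0,0]],[[0.01,-0.0007,0],[0,0,0]],[[0.01,-0.0007,0],[0,0,0]],[[0.006,-0.0004,0],[0,0,0]],[[0,0,0],[0,0,0]],[[0,0,0],[0,0,0]]]'

```text
time: 35.78
position: [0.583, -0.0853, 0.0284]
orientation: [[0.07, 0.998, 0.001], [0.998, -0.07, -0.002], [-0.002, 0.001, -1.0]]
force: [-3.4, -4.1, 4.4]
width: 0.0098
grasp_force: 50.0
```

Call:
jog_arm --targets '[[[0.007,-0.0005,0],[0,0,0]],[[0.007,-0.0005,0],[0,0,0]],[[0.005,-0.0004,0],[0,0,0]],[[0,0,0],[0,0,0]],[[0,0,0],[0,0,0]]]'

```text
time: 36.2
position: [0.5997, -0.0866, 0.0284]
orientation: [[0.07, 0.998, -0.004], [0.998, -0.07, -0.001], [-0.002, -0.004, -1.0]]
force: [-7.0, -4.2, 6.6]
width: 0.0098
grasp_force: 50.0
```

Call:
jog_arm --targets '[[[0.005,-0.0004,0],[0,0,0]],[[0.005,-0.0004,0],[0,0,0]],[[0.003,-0.0002,0],[0,0,0]],[[0,0,0],[0,0,0]],[[0,0,0],[0,0,0]]]'

```text
time: 36.62
position: [0.6132, -0.0876, 0.0284]
orientation: [[0.07, 0.998, -0.002], [0.998, -0.07, -0.001], [-0.002, -0.002, -1.0]]
force: [-5.0, -3.9, 6.1]
width: 0.0091
grasp_force: 50.0
```

Call:
jog_arm --targets '[[[0.002,-0.0001,0],[0,0,0]],[[0,0,0],[0,0,0]],[[0,0,0],[0,0,0]]]'

```text
time: 36.87
position: [0.6142, -0.0877, 0.0284]
orientation: [[0.07, 0.998, -0.005], [0.998, -0.07, -0.001], [-0.002, -0.004, -1.0]]
force: [-7.4, -5.3, 7.4]
width: 0.0095
grasp_force: 50.0
```

Call:
jog_arm --targets '[[[0.002,-0.0001,0],[0,0,0]],[[0,0,0],[0,0,0]],[[0,0,0],[0,0,0]]]'

```text
time: 37.12
position: [0.6142, -0.0877, 0.0284]
orientation: [[0.07, 0.997, -0.009], [0.998, -0.07, -0.001], [-0.002, -0.009, -1.0]]
force: [-13.2, -4.0, 11.0]
width: 0.0098
grasp_force: 50.0
```

Call:
jog_arm --targets '[[[-0.003,0.0002,0],[0,0,0]],[[-0.003,0.0002,0],[0,0,0]],[[0,0,0],[0,0,0]],[[0,0,0],[0,0,0]]]'

```text
time: 37.45
position: [0.6108, -0.0875, 0.0284]
orientation: [[0.071, 0.998, -0.003], [0.998, -0.071, -0.001], [-0.002, -0.003, -1.0]]
force: [-5.1, -3.2, 6.1]
width: 0.0099
grasp_force: 50.0
```

Call:
jog_arm --targets '[[[0,0,0],[0,0,0]],[[0,0,0],[0,0,0]],[[0,0,0],[0,0,0]],[[0,0,0],[0,0,0]],[[0,0,0],[0,0,0]],[[-0.003,0,0.015],[0,0,0]],[[0,0,0.035],[0,0,0]],[[0,0,0.035],[0,0,0]],[[0,0,0.035],[0,0,0]],[[-0.02,0.04,0.02],[0,0,0]],[[-0.02,0.04,0],[0,0,0]],[[-0.02,0.04,0],[0,0,0]],[[-0.02,0.04,0],[0,0,0]],[[-0.02,0.04,0],[0,0,0]],[[0,0,0],[0,0,0]],[[0,0,0],[0,0,0]]]' --claw 0.36

```text
time: 38.78
position: [0.517, 0.0986, 0.1656]
orientation: [[0.066, 0.998, 0.001], [0.998, -0.066, 0.0], [0.0, 0.001, -1.0]]
force: [-0.5, -0.6, -0.6]
width: 0.0297
grasp_force: 0.0
```

```bash
python3 drw.py pics/s6.png; python3 pin.py pics/w11.png; python3 - <<'E'
import cv2, numpy as np
from h import *
im,_,_,_=grab("top"); cv2.imwrite("pics/t3.png",im)
a=im[100:300,140:500]; cv2.imwrite("pics/fin.png",cv2.resize(a,None,fx=2.2,fy=2.2,interpolation=cv2.INTER_CUBIC))
E
```

```text
front-most, handle x (home -47mm): 242 [-0.052  -0.0483 -0.0295 -0.0114]
38.83 [0.5177 0.0972 0.1655] [-0.2  0.1  0.4] 0.0298 0.0
[[0.068, 0.998, 0.001], [0.998, -0.068, -0.0], [-0.0, 0.001, -1.0]]
pinhandle none
```

View pics/fin.png

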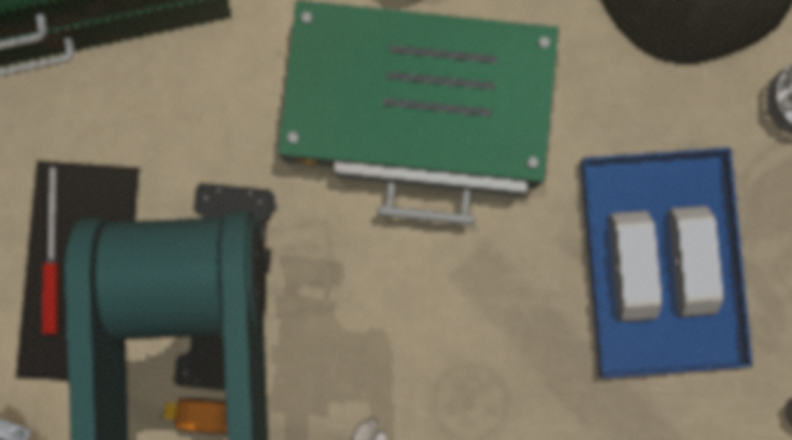

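The drawer is home and still holding, with its bar at (425,215) in the crop. Both castings lie flat and apart in the tray, at (637,265) and (697,260). The pin lies wholly on the mat, with its tip at (52,167) inside the mat edge at about v=163. The arm is clear, so I hand in.

```bash
python3 -c "
from plant import order
print(order.job_done())"
```

```text
the job is handed in; nothing more can be done
None
```

I handed the job in at about 39 s: both castings found (cavity 2 was empty) lie flat and apart in the tray, the drawer is latched home, the tape measure was left alone, and the pin lies on the mat. It was knocked aside during the run, so its tip sits only about 4 mm inside the mat's edge.

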